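Lock the equipment box with its panel key

ROBOT

A 6-joint arm with a two-finger parallel gripper is mounted at the origin on a cart in front of the work surface, level with it; the furniture and walls round the work are solid. World frame = base frame: x ahead of the robot, y to its left, z up, the work surface at z = 0. Lengths are in m, angles in rad, forces in N, time in s.
With the tool pointing down it reaches from about 0.2 to 0.875 m from the base axis. Payload 3.4 kg.
Tool frame: the origin (TCP) lies midway between the tips of the shut fingers; the grasp point (between the pads) lies 19 mm behind it; z points along the fingers, y is the direction in which the jaws open and shut (so a half turn about z gives the same grasp; the last joint's range is limited). The gripper opens to 94 mm and grips with 3 to 60 N. Pads are 16 mm wide; open, the fingers measure 119 mm over their backs; the gripper's body (75 mm by 177 mm) begins 78 mm behind the grasp point.
Start: joints at [1.023, 0.276, 1.505, -0, 1.361, -0.121], TCP at [0.238, 0.523, 0.205] pointing down, gripper open.
Joint ranges: [-2.89, 2.89], [-0.75, 2.08], [0.22, 2.7], [-1.18, 4.32], [0.11, 2.71], [-2.7, 2.7]. Speed limits (rad/s): [2.57, 2.57, 3.14, 3.14, 3.14, 3.14].

INTERFACE

Orientations are given as a 3x3 rotation matrix whose columns are the frame's x, y, z axes.
In Python, from cell import bot gives the robot as it stands. The module is installed in compiled form; this text tells all that it offers.
- The arm moves only by the shell command python3 -m creep 'ROWS' [OPENING] [FORCE]. ROWS is JSON, a list of rows, each an object with "slide": the shift along the world's x, y, z in mm, a list of three; "angular": the turn, a rotation vector about the world's x, y, z in rad, a list of three. A call has exactly 5 rows; each row shifts and turns the commanded pose from where the row before left it; what a row does not reach is not made up. A row lasts 1/10 s, in which the tool goes at most 50 mm and 8.59 degrees, less where a joint would pass 70% of its speed; a pose out of reach is approached as far as the arm can. A call with a gripper value outside its range is refused whole. OPENING is the gripper's target within -1 to 1 (fully open at 1, half-way at 0, shut at -1), set as the call begins (- or left out, the last holds). The fingers move at their own pace and stop on an object; FORCE is the grip in N (left out, the last holds). Time passes only in rows, so rows that do not move let the fingers close, or fill a call up. It gives the time, the measured TCP pose, the force and the opening at its end, in the units of the state.
- bot.get_obs(): the state, without advancing time (a new reading comes with each control period).
- bot.capture(name): name is "scene" or "side" or "wrist"; returns the picture (420x560x3 uint8, red, green, blue); there is no depth.
- bot.camera_info(name): a dict with "mtx" (3x3 intrinsics, pixels), "k1" (the pictures are not rectified: a ray, as slopes to the right and down, at radius r is drawn at 1 + k1 r^2 times it, then the intrinsics apply), "position" and "orientation" of the camera in the world; the wrist camera has in their place "tool_from_camera" (4x4, takes a point from camera to tool coordinates, whose origin is the TCP and whose axes are the flange's). Camera axes: x right, y down, z forward; pixel columns grow to the right and rows downward; lengths in m; the calibration is good to about 2 mm. A picture is of the moment at which its call begins: read the wrist's pose just before it. camera_info takes no time and is no camera call.
- bot.hand_in(): hands the job in, once; it reports no verdict.
The state is a dict: "clock": time; "joint_pos": joint angles; "joint_velocities": joint speeds; "tau": joint torques, N m; "tcp_pos": TCP position; "tool_rot": TCP orientation; "ft_force": force on the tool from outside, world axes, zero at the start; "wrist_torque": the same for the moment, N m; "grip_width": opening from 0.0 (shut) to 1.0 (fully open).
Only numpy, scipy, OpenCV 4.12 (cv2) and the standard library are available. Lean on these libraries where they do the work, as an engineer would, in place of code of your own. Each camera call takes 0.05 s, during which the arm holds its last target.

TASK

Take the orange-handled panel key out of its stand, put its blade into the collar of the lock on the grey box and, pressing only lightly, turn it gently back and forth about the white marks until the blade drops fully home into the hidden slot. Then turn the key clockwise until its handle lines up with the red marks, and let go, leaving the key standing fully home in the lock. Never force the key against the lock, and leave the solder spool, the round tin and the battery pack where they are.

Things in the scene. Friction and masses are not known exactly. Their poses are not given: they have to be found in the camera images.
- panel_key: Loose steel key, 80 mm tall, 80 g, upright in the stand. Origin: middle of the blade's tip (lowest point), z up the shaft. Flat blade 17 mm wide (key x), 5.5 thick (y), 13 long; round shaft 18 mm wide up to z = 52 mm; orange bar handle 46 mm along x, 12 thick along y, z = 52 to 80 mm: grasp it across y. Same after a half turn.
- key_stand: Grey plastic block 60 (x) by 70 (y) by 36 mm high, fixed; origin at the centre of its underside. A round hole 20.5 mm wide and 30 mm deep in its middle holds the key upright, tip 6 mm above the bench.
- lock_box: Grey metal box, fixed, 120 (x) by 140 (y) mm, cover face 46 mm high. Origin on the lock's axis at bench height; the box's centre lies 22 mm along +x from it; z up. Two white marks on the cover, either side of the lock, lie along the box's x axis. More than 25 N between key and lock damages it.
- keyhole (a point): Centre of the mouth of the lock's steel collar, 60 mm above the bench, axes as the box's. The mouth is 25.5 mm wide and narrows within 7 mm to a straight bore 19.5 mm wide. A black dust flap in the bore yields freely. The key is fully home with its tip 32 mm below this point, resting on a rigid floor.
- rotor_top (a point): Lock axis, 20 mm below the mouth: top of the hidden rotor, which gives way 5 mm on a spring (1.5 N at first, 4.5 N at 5 mm), then is rigid. Its slot (7 x 20 mm) stands anywhere up to 0.75 rad (43 degrees) either side of the white marks; the blade drops in within about 0.09 rad of it if centred within 0.7 mm. Light rubbing does not turn it. Axes as the box's, fixed.
- red_mark: Two red marks on the cover either side of the lock, along this body's x axis: the box's x turned 1.30 rad (74.5 degrees) clockwise seen from above. Origin on the lock's axis at the cover's face. Fixed. With the blade home the rotor turns against 0.04 N m friction, to a stop where the slot lies at these marks. Key x along them = locked.
- solder_spool: Blue spool of solder, 62 mm wide, 46 mm tall, loose; origin at the centre of its underside. Leave alone.
- tip_tin: Round white tin 56 mm wide, 32 mm tall, loose; origin at the centre of its underside. Leave alone.
- battery_pack: Flat black battery pack 45 x 91 x 10 mm, loose; origin at the centre of its underside. Leave alone.
Not all that is in view belongs to the job. What is shaped like the key_stand but purple is not meant.

How it is judged:
By the outcome, as a careful person would: the job done as asked, in the order asked, and still so for the second after the job is handed in, with the robot touching nothing.
It also fails if it takes over 72 s, if anything falls off the work surface, if the arm or the gripper's body presses on something with over 40 N, if the wrist force passes 120 N, or if a joint passes its speed limit or range.

## Working session

There is one attempt and no reset: what is moved stays moved. The work goes in short steps, Python scripts to look and compute and a shell command to move; the robot and the scene stay as the last step left them, time stands still between calls to the robot, and variables do not carry over. Pictures are saved under pics/ and viewed, and the job is handed in when it is done.

```bash
mkdir -p pics; ls
python3 - <<'E'
from cell import bot
import cv2
o=bot.get_obs()
for k,v in o.items(): print(k,v)
for n in ["scene","side","wrist"]:
    print(n,bot.camera_info(n))
    cv2.imwrite(f"pics/{n}0.png",bot.capture(n)[:,:,::-1])
E
```

```text
pics
clock 0.0
joint_pos [ 1.02300040e+00  2.76612693e-01  1.50613496e+00  1.10297431e-05
  1.36072290e+00 -1.21004649e-01]
joint_velocities [-1.36775969e-03 -6.26357538e-04 -3.09243721e-04  1.29274400e-03
  1.14890579e-03 -5.03695580e-05]
tau [ 1.98082358e-03 -4.04587197e+01 -2.37227279e+01  7.04902969e-02
  3.45727871e-02 -1.54837517e-04]
tcp_pos [0.23771955 0.522918   0.20459395]
tool_rot [[-9.10297616e-01  4.13953229e-01 -9.87229940e-04]
 [ 4.13954338e-01  9.10296245e-01 -1.59749361e-03]
 [ 2.37384068e-04 -1.86286274e-03 -9.99998237e-01]]
ft_force [-0.48795057 -0.21923692  0.22596296]
wrist_torque [ 0.00731706 -0.06183945  0.0238213 ]
grip_width 0.9984188955847078
scene {'mtx': array([[407.26431313,   0.        , 282.10788122],
       [  0.        , 407.26431313, 211.34405012],
       [  0.        ,   0.        ,   1.        ]]), 'k1': -0.05606973507816217, 'position': array([ 0.01048169, -0.84071229,  0.49392467]), 'orientation': array([[ 0.82452379, -0.23109005,  0.51648612],
       [-0.56556221, -0.3086493 ,  0.7647712 ],
       [-0.01731793, -0.92267708, -0.38518449]])}
side 
[... 267 characters left out ...]
y([[-0.6243056 ,  0.59825313, -0.50233028],
       [ 0.7811796 ,  0.47891807, -0.40049459],
       [ 0.00097791, -0.64244118, -0.76633437]])}
wrist {'mtx': array([[347.63100546,   0.        , 280.68853533],
       [  0.        , 347.63100546, 211.15234571],
       [  0.        ,   0.        ,   1.        ]]), 'k1': -0.08984756346451812, 'tool_from_camera': array([[ 3.55671462e-04, -9.70319226e-01, -2.41827363e-01,
         6.94575047e-02],
       [ 9.99999465e-01,  5.80050036e-04, -8.56654215e-04,
        -5.61385993e-04],
       [ 9.71500025e-04, -2.41826929e-01,  9.70318913e-01,
        -1.79749419e-01],
       [ 0.00000000e+00,  0.00000000e+00,  0.00000000e+00,
         1.00000000e+00]])}
```

View pics/scene0.png

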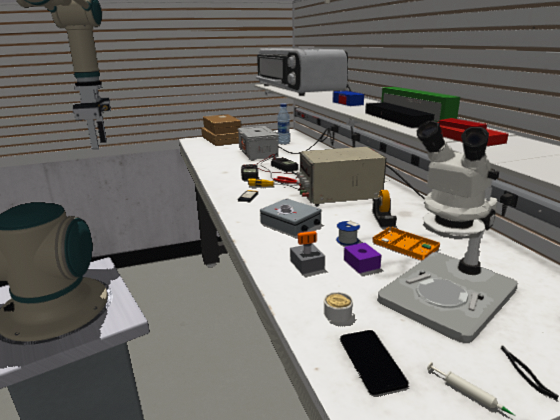

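View pics/side0.png

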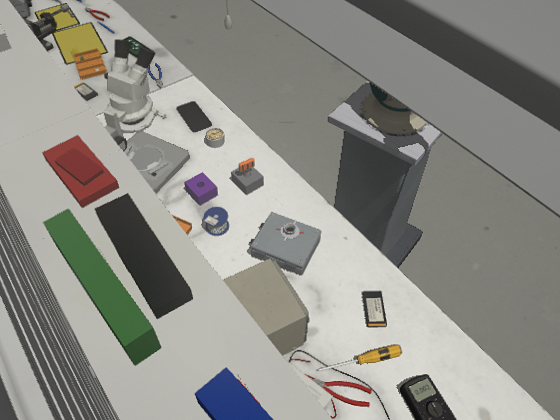

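View pics/wrist0.png

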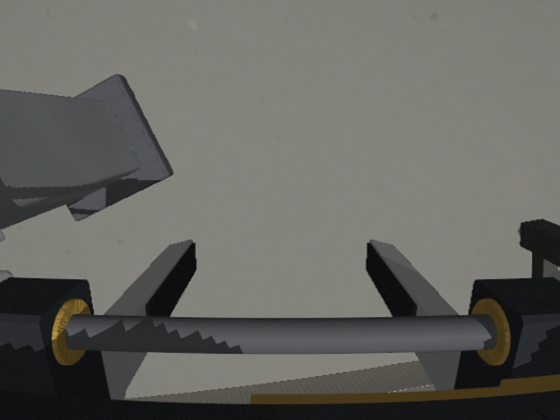

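The scene view shows the key in its grey stand near (308,250), the lock box at (291,215), the purple decoy at (362,257). In the side view the key handle is at about (246,165) and the collar at (290,230). I'll localise from both views.

```bash
cat > h.py <<'E'
import numpy as np, cv2
from cell import bot
def cam(n,obs=None):
    i=bot.camera_info(n)
    if n=="wrist":
        o=obs or bot.get_obs()
        T=np.eye(4);T[:3,:3]=o["tool_rot"];T[:3,3]=o["tcp_pos"]
        M=T@i["tool_from_camera"]; return i,M[:3,3],M[:3,:3]
    return i,np.array(i["position"]),np.array(i["orientation"])
def ray(c,uv):
    i,p,R=c
    K=i["mtx"];d=np.array([i["k1"],0,0,0,0.])
    q=cv2.undistortPoints(np.array([[uv]],float),K,d)[0,0]
    v=R@np.array([q[0],q[1],1]);return p,v/np.linalg.norm(v)
def plane(c,uv,z):
    p,v=ray(c,uv);return p+v*(z-p[2])/v[2]
def tri(*rs):
    A=np.zeros((3,3));b=np.zeros(3)
    for p,v in rs:
        P=np.eye(3)-np.outer(v,v);A+=P;b+=P@p
    return np.linalg.solve(A,b)
def proj(c,X):
    i,p,R=c;q=R.T@(np.array(X)-p);q=q[:2]/q[2];q=q*(1+i["k1"]*(q@q))
    return i["mtx"][:2,:2]@q+i["mtx"][:2,2]
def orange(im,smin=150,vmin=90):
    h=cv2.cvtColor(im,cv2.COLOR_RGB2HSV)
    return cv2.inRange(h,(3,smin,vmin),(16,255,255))
E
python3 - <<'E'
from h import *
for n,(x,y) in dict(scene=(295,215),side=(255,195)).items():
    im=cv2.imread(f"pics/{n}0.png")
    c=im[y-60:y+60,x-80:x+80] if n=="side" else im[y-40:y+65,x-60:x+100]
    print(n,(x-80,y-60) if n=="side" else (x-60,y-40))
    cv2.imwrite(f"pics/{n}0c.png",cv2.resize(c,None,fx=5,fy=5,interpolation=cv2.INTER_CUBIC))
    m=orange(im[:,:,::-1].copy())
    k,l,s,ce=cv2.connectedComponentsWithStats(m)
    for j in range(1,k):
        if s[j,4]>20: print(n,s[j],ce[j])
sc,sd=cam("scene"),cam("side")
X=tri(ray(sc,(308,239)),ray(sd,(246,164)));print("key handle",X)
X=tri(ray(sc,(291,209)),ray(sd,(290,230)));print("collar",X)
print(plane(sc,(291,209),.06),plane(sd,(290,230),.06))
E
```

```text
scene (235, 175)
scene [373 227  67  33 842] [405.1175772  242.71258907]
scene [297 231  19  13 170] [306.14705882 236.8       ]
side (175, 135)
side [ 75  49  31  29 537] [89.29422719 62.98696462]
side [239 158  15   8  43] [246.11627907 161.6744186 ]
side [177 221  15  11  62] [183.9516129  225.74193548]
key handle [ 0.53093902 -0.17193518  0.07063843]
collar [0.62889518 0.04519052 0.05185801]
[0.62193207 0.01994231 0.06      ] [0.62597552 0.05380261 0.06      ]
```

```bash
ls pics
```

```text
scene0.png
scene0c.png
side0.png
side0c.png
wrist0.png
```

View pics/scene0c.png

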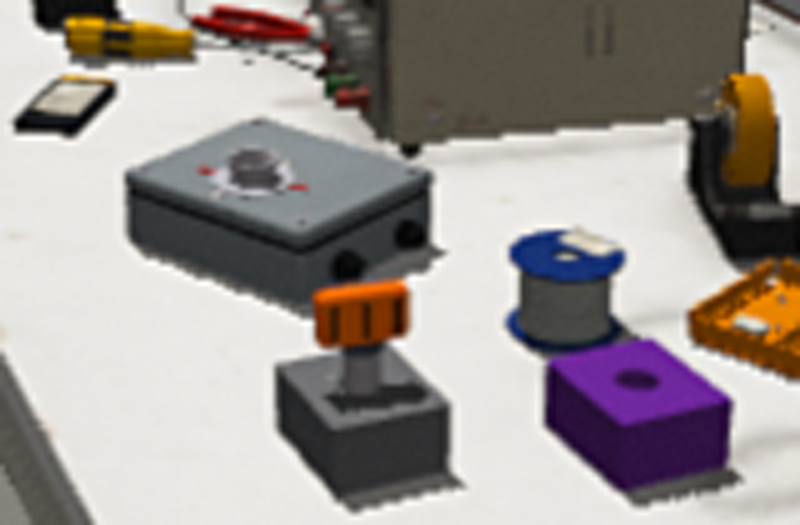

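View pics/side0c.png

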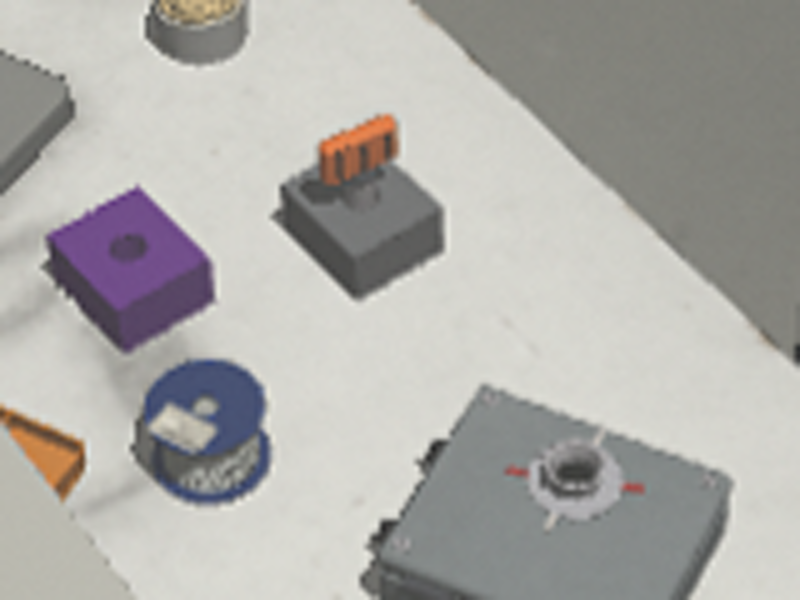

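Run:
```python
from h import *
sc,sd=cam("scene"),cam("side")
S=lambda u,v:(u/5+235,v/5+175)
D=lambda u,v:(u/5+175,v/5+135)
print("collar",tri(ray(sc,S(258,158)),ray(sd,D(575,465))),plane(sc,S(258,158),.06),plane(sd,D(575,465),.06))
print("keytop",tri(ray(sc,S(360,289)),ray(sd,D(357,137))),plane(sc,S(360,289),.074+.006+.006),plane(sd,D(357,137),.086))
def dirn(c,a,b,z):
    a=plane(c,a,z);b=plane(c,b,z);d=b-a;print(np.round((a+b)/2,4),np.hypot(*d[:2]),np.degrees(np.arctan2(d[1],d[0])))
dirn(sd,D(322,150),D(397,118),.086);dirn(sc,S(315,292),S(405,283),.086)
print("white");dirn(sd,D(600,435),D(552,520),.046)
print("red");dirn(sd,D(517,470),D(632,488),.046);dirn(sc,S(205,171),S(298,188),.046)
print("stand edge");dirn(sd,D(362,297),D(443,245),0.0)
for n,o in (("spool",D(205,405)),):print(n,plane(sd,o,.046))
print('tin',plane(sd,(214,138),.0))
```

```text
collar [0.62285678 0.04784738 0.05862937] [0.62237096 0.04204808 0.06      ] [0.6210964  0.05004938 0.06      ]
keytop [ 0.53392413 -0.1658609   0.08321955] [ 0.53083015 -0.17102462  0.086     ] [ 0.53533916 -0.16354126  0.086     ]
[ 0.5327 -0.1639  0.086 ] 0.04605624974717076 160.17797146197645
[ 0.5319 -0.1698  0.086 ] 0.04276226965752165 -23.607289964825167
white
[0.6179 0.0488 0.046 ] 0.058363267191653474 13.479797376187596
red
[0.6195 0.0488 0.046 ] 0.05789245062709851 117.53099853737862
[0.6201 0.0462 0.046 ] 0.05976509917606525 -61.88030917979433
stand edge
[ 0.5361 -0.1341  0.    ] 0.058628861332948964 169.99139357247878
spool [ 0.69950604 -0.12625818  0.046     ]
tin [ 0.45521337 -0.36790921  0.        ]
```

Key ≈ (0.533, −0.167), x axis ≈ −21°; lock ≈ (0.621, 0.048), white marks ≈ 13.5°. I'll move to over the lock first for a wrist look.

```bash
python3 -m creep '[{"slide":[20,-25,0],"angular":[0,0,0]},{"slide":[28,-36,0],"angular":[0,0,0]},{"slide":[28,-36,0],"angular":[0,0,0]},{"slide":[28,-36,0],"angular":[0,0,0]},{"slide":[28,-36,0],"angular":[0,0,0]}]' 1 20; python3 -m creep '[{"slide":[28,-36,0],"angular":[0,0,0]},{"slide":[28,-36,0],"angular":[0,0,0]},{"slide":[28,-36,0],"angular":[0,0,0]},{"slide":[28,-36,0],"angular":[0,0,0]},{"slide":[28,-36,0],"angular":[0,0,0]}]'; python3 -m creep '[{"slide":[28,-36,0],"angular":[0,0,0]},{"slide":[28,-36,0],"angular":[0,0,0]},{"slide":[28,-36,0],"angular":[0,0,0]},{"slide":[20,-20,0],"angular":[0,0,0]},{"slide":[0,0,0],"angular":[0,0,0]}]'
python3 - <<'E'
from h import *
o=bot.get_obs();im=bot.capture("wrist");cv2.imwrite("pics/w1.png",im[:,:,::-1])
print(o["clock"],o["tcp_pos"],o["joint_pos"])
c=cam("wrist",o);print(proj(c,(.621,.048,.06)),proj(c,o["tcp_pos"]))
np.save("w1.npy",np.column_stack([o["tool_rot"],o["tcp_pos"]]))
E
```

```text
clock: 0.65
tcp_pos: [0.3707, 0.3529, 0.2053]
tool_rot: [[-0.911, 0.413, -0.0], [0.413, 0.911, -0.0], [0.0, -0.0, -1.0]]
ft_force: [0.7, 0.4, 0.7]
grip_width: 0.999
clock: 1.15
tcp_pos: [0.5108, 0.1728, 0.2054]
tool_rot: [[-0.91, 0.414, -0.0], [0.414, 0.91, 0.0], [0.0, 0.0, -1.0]]
ft_force: [-0.1, 0.4, 0.5]
grip_width: 0.997
clock: 1.65
tcp_pos: [0.6164, 0.0431, 0.2044]
tool_rot: [[-0.909, 0.418, 0.0], [0.418, 0.909, -0.001], [-0.001, -0.001, -1.0]]
ft_force: [-1.0, 0.1, -0.4]
grip_width: 1.003
1.65 [0.6164323  0.04308778 0.20437892] [-4.20051441e-02  3.41122300e-01  1.41138322e+00 -1.21005491e-03
  1.38866697e+00 -1.18177636e+00]
[288.39539668 201.6554691 ] [281.97695016 254.59054536]
```

View pics/w1.png

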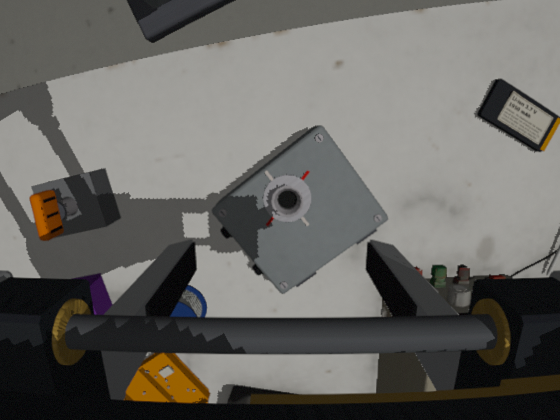

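The wrist view shows the collar at (288,199), white marks at (268,175)/(307,222), red marks at (306,175)/(269,222), and the key handle at (46,214). Zooming in.

Run:
```python
from h import *
im=cv2.imread("pics/w1.png")
a=cv2.resize(im[150:250,240:340],None,fx=6,fy=6,interpolation=cv2.INTER_CUBIC)
cv2.imwrite("pics/w1a.png",a)
b=cv2.resize(im[150:260,20:130],None,fx=5,fy=5,interpolation=cv2.INTER_CUBIC)
cv2.imwrite("pics/w1b.png",b)
```

```text
(no output)
```

View pics/w1a.png

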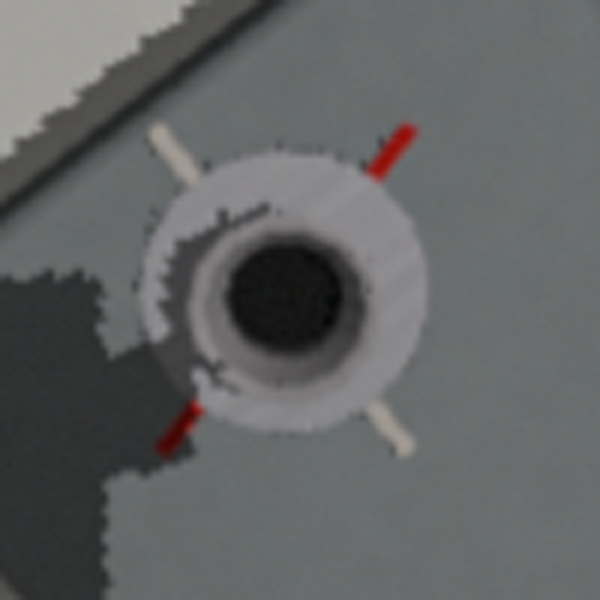

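View pics/w1b.png

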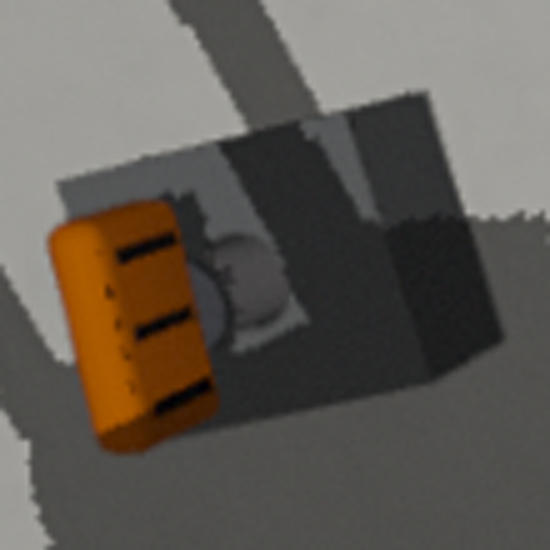

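Run:
```python
from h import *
m=np.load("w1.npy");o=dict(tool_rot=m[:,:3],tcp_pos=m[:,3]);c=cam("wrist",o)
A=lambda u,v:((u+.5)/6-.5+240,(v+.5)/6-.5+150)
for n,p,z in (("ring",(281,300),.06),("bore",(286,294),.053),("disc",(284,291),.047)):
    print(n,plane(c,A(*p),z))
def dirn(a,b,z):
    a=plane(c,A(*a),z);b=plane(c,A(*b),z);d=b-a;print(np.round((a+b)/2,4),np.hypot(*d[:2]),np.degrees(np.arctan2(d[1],d[0])))
dirn((152,128),(407,450),.046);dirn((410,130),(163,450),.046)
dirn((190,300),(372,300),.06);dirn((140,290),(428,290),.046);dirn((226,294),(344,294),.053)
B=lambda u,v:((u+.5)/5-.5+20,(v+.5)/5-.5+150)
A=B
dirn((75,225),(125,440),.085)  # handle top mid
dirn((60,180),(428,92),.036);
print("stand top far edges")
```

```text
ring [0.61837166 0.04711983 0.06      ]
bore [0.61921544 0.04773541 0.053     ]
disc [0.61981674 0.04720826 0.047     ]
[0.62   0.0468 0.046 ] 0.06906003322233588 13.27364225398352
[0.6203 0.047  0.046 ] 0.06775943628567632 -61.56799231363226
[0.6184 0.0471 0.06  ] 0.028916186471641975 65.36622693044905
[0.6199 0.0472 0.046 ] 0.047691504693725954 65.36708857496016
[0.6191 0.0476 0.053 ] 0.019137809841905044 65.36712052310304
[ 0.5313 -0.1673  0.085 ] 0.041757387354664055 -20.599148769487655
[ 0.5052 -0.1527  0.036 ] 0.08783997169768284 76.88095332436662
stand top far edges
```

Lock ≈ (0.6195, 0.0472), white marks 13.3°, red −61.6°. Moving above the key (≈(0.531, −0.167), x at −20.6°).

```bash
python3 -m creep '[{"slide":[-17,-42,0],"angular":[0,0,0.036]},{"slide":[-17,-42,0],"angular":[0,0,0.036]},{"slide":[-17,-42,0],"angular":[0,0,0]},{"slide":[-17,-42,-20],"angular":[0,0,0]},{"slide":[-17,-42,-25],"angular":[0,0,0]}]'; python3 -m creep '[{"slide":[0,0,0],"angular":[0,0,0]},{"slide":[0,0,0],"angular":[0,0,0]},{"slide":[0,0,0],"angular":[0,0,0]},{"slide":[0,0,0],"angular":[0,0,0]},{"slide":[0,0,0],"angular":[0,0,0]}]'
python3 - <<'E'
from h import *
o=bot.get_obs();im=bot.capture("wrist");cv2.imwrite("pics/w2.png",im[:,:,::-1])
print(o["clock"],o["tcp_pos"],o["ft_force"],np.degrees(np.arctan2(o["tool_rot"][1,1],o["tool_rot"][0,1])))
np.save("w2.npy",np.column_stack([o["tool_rot"],o["tcp_pos"]]))
c=cam("wrist",o);p=proj(c,(.531,-.167,.086));print(p)
x,y=int(p[0])-70,int(p[1])-50
print(x,y)
cv2.imwrite("pics/w2a.png",cv2.resize(im[y:y+100,x:x+140,::-1],None,fx=5,fy=5,interpolation=cv2.INTER_CUBIC))
E
```

```text
clock: 2.2
tcp_pos: [0.529, -0.1621, 0.1622]
tool_rot: [[-0.938, 0.346, 0.003], [0.346, 0.938, -0.001], [-0.003, 0.0, -1.0]]
ft_force: [1.3, -0.7, -0.0]
grip_width: 1.002
clock: 2.7
tcp_pos: [0.5304, -0.1609, 0.162]
tool_rot: [[-0.938, 0.345, 0.001], [0.345, 0.938, -0.0], [-0.001, 0.0, -1.0]]
ft_force: [-0.3, 0.6, -0.6]
grip_width: 1.0
2.7 [ 0.5304409  -0.16088081  0.16202235] [-0.33804678  0.58881062 -0.55922351] 69.79771047524369
[274.46108321 221.70862545]
204 171
```

View pics/w2.png

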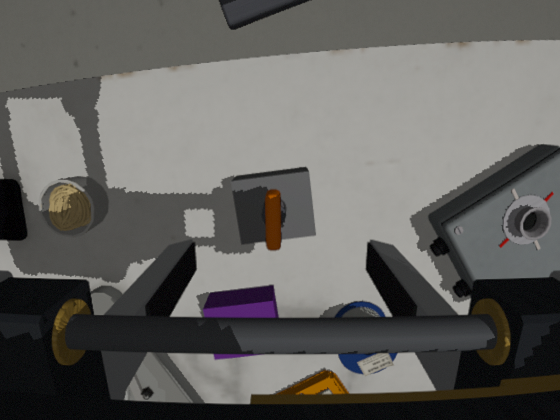

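View pics/w2a.png

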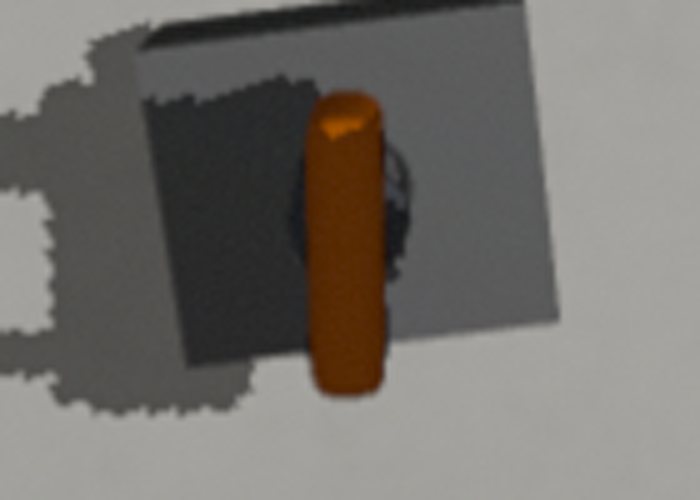

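Run:
```python
from h import *
m=np.load("w2.npy");o=dict(tool_rot=m[:,:3],tcp_pos=m[:,3]);c=cam("wrist",o)
A=lambda u,v:((u+.5)/5-.5+204,(v+.5)/5-.5+171)
def dirn(a,b,z):
    a=plane(c,A(*a),z);b=plane(c,A(*b),z);d=b-a;print(np.round(a,4),np.round(b,4),np.round((a+b)/2,4),np.hypot(*d[:2]),np.degrees(np.arctan2(d[1],d[0])))
dirn((345,130),(347,390),.086)
dirn((345,118),(347,395),.086)
dirn((309,250),(384,250),.086)
# lock marks at edge
A=lambda u,v:(u,v)
dirn((513,191),(540,248),.046);dirn((552,194),(500,246),.046)
print(plane(c,(531,222),.053))
R=m[:,:3];
```

```text
[ 0.5122 -0.1615  0.086 ] [ 0.551  -0.1757  0.086 ] [ 0.5316 -0.1686  0.086 ] 0.04137641051513881 -20.081487395497113
[ 0.5105 -0.1608  0.086 ] [ 0.5518 -0.176   0.086 ] [ 0.5311 -0.1684  0.086 ] 0.04404060380011574 -20.10686482713764
[ 0.5278 -0.1732  0.086 ] [ 0.5317 -0.1624  0.086 ] [ 0.5298 -0.1678  0.086 ] 0.01145456418397149 69.83571916398597
[0.589  0.0403 0.046 ] [0.6539 0.0572 0.046 ] [0.6214 0.0487 0.046 ] 0.06706201667766787 14.572578318807881
[0.6052 0.0774 0.046 ] [0.6367 0.0182 0.046 ] [0.621  0.0478 0.046 ] 0.06710782848435039 -62.02877240614645
[0.62068489 0.04775902 0.053     ]
```

Handle centre ≈ (0.5315, −0.1685), aligned with the jaws. Descend and grip.

```bash
python3 -m creep '[{"slide":[0.5,-4,-15],"angular":[0,0,0]},{"slide":[0.5,-3.5,-25],"angular":[0,0,0]},{"slide":[0,0,-30],"angular":[0,0,0]},{"slide":[0,0,-25],"angular":[0,0,0]},{"slide":[0,0,-14],"angular":[0,0,0]}]'; python3 -m creep '[{"slide":[0,0,0],"angular":[0,0,0]},{"slide":[0,0,0],"angular":[0,0,0]},{"slide":[0,0,0],"angular":[0,0,0]},{"slide":[0,0,0],"angular":[0,0,0]},{"slide":[0,0,0],"angular":[0,0,0]}]'
python3 - <<'E'
from h import *
o=bot.get_obs();im=bot.capture("wrist");cv2.imwrite("pics/w3.png",im[:,:,::-1])
im=bot.capture("side");cv2.imwrite("pics/s3.png",cv2.resize(im[100:250,160:340,::-1],None,fx=4,fy=4))
print(o["tcp_pos"],o["ft_force"])
E
```

```text
clock: 3.25
tcp_pos: [0.5298, -0.1686, 0.0505]
tool_rot: [[-0.938, 0.347, -0.002], [0.347, 0.938, 0.001], [0.003, 0.0, -1.0]]
ft_force: [0.5, -0.5, -0.5]
grip_width: 0.999
clock: 3.75
tcp_pos: [0.5312, -0.1698, 0.0532]
tool_rot: [[-0.938, 0.347, 0.002], [0.347, 0.938, -0.001], [-0.002, -0.0, -1.0]]
ft_force: [0.6, -0.4, 0.3]
grip_width: 0.999
[ 0.53119117 -0.16983411  0.05322722] [ 0.64496192 -0.40857946  0.3477028 ]
```

View pics/w3.png

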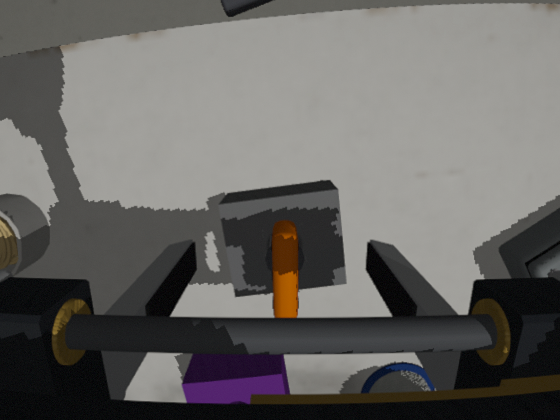

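View pics/s3.png

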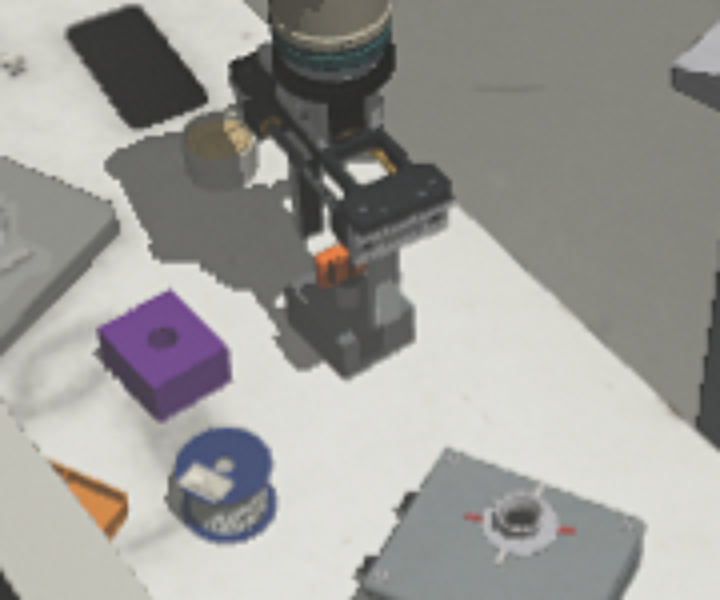

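The handle sits between the fingers at about (285,270), within ~1.5 mm of centre. Nudge and close.

```bash
python3 -m creep '[{"slide":[0.4,1.2,0],"angular":[0,0,0]},{"slide":[0,0,0],"angular":[0,0,0]},{"slide":[0,0,0],"angular":[0,0,0]},{"slide":[0,0,0],"angular":[0,0,0]},{"slide":[0,0,0],"angular":[0,0,0]}]' -1 25; python3 -m creep '[{"slide":[0,0,0],"angular":[0,0,0]},{"slide":[0,0,0],"angular":[0,0,0]},{"slide":[0,0,0],"angular":[0,0,0]},{"slide":[0,0,0],"angular":[0,0,0]},{"slide":[0,0,0],"angular":[0,0,0]}]'
```

```text
clock: 4.35
tcp_pos: [0.531, -0.1684, 0.0523]
tool_rot: [[-0.938, 0.347, -0.0], [0.347, 0.938, 0.0], [0.0, 0.0, -1.0]]
ft_force: [-0.3, -0.1, 0.6]
grip_width: 0.61
clock: 4.85
tcp_pos: [0.531, -0.1684, 0.0523]
tool_rot: [[-0.938, 0.347, 0.0], [0.347, 0.938, 0.0], [-0.0, 0.0, -1.0]]
ft_force: [-0.8, 0.1, 0.1]
grip_width: 0.185
```

```bash
python3 -m creep '[{"slide":[0,0,0],"angular":[0,0,0]},{"slide":[0,0,0],"angular":[0,0,0]},{"slide":[0,0,0],"angular":[0,0,0]},{"slide":[0,0,0],"angular":[0,0,0]},{"slide":[0,0,0],"angular":[0,0,0]}]'; python3 -m creep '[{"slide":[0,0,0],"angular":[0,0,0]},{"slide":[0,0,2],"angular":[0,0,0]},{"slide":[0,0,4],"angular":[0,0,0]},{"slide":[0,0,8],"angular":[0,0,0]},{"slide":[0,0,10],"angular":[0,0,0]}]'
```

```text
clock: 5.35
tcp_pos: [0.531, -0.1684, 0.0523]
tool_rot: [[-0.938, 0.347, 0.0], [0.347, 0.938, 0.0], [0.0, 0.0, -1.0]]
ft_force: [0.4, -0.4, -0.1]
grip_width: 0.177
clock: 5.85
tcp_pos: [0.5309, -0.1684, 0.0769]
tool_rot: [[-0.938, 0.347, -0.0], [0.347, 0.938, 0.0], [0.0, 0.0, -1.0]]
ft_force: [-0.3, 0.1, -0.1]
grip_width: 0.176
```

```bash
python3 -m creep '[{"slide":[0,0,12],"angular":[0,0,0]},{"slide":[0,0,14],"angular":[0,0,0]},{"slide":[0,0,14],"angular":[0,0,0]},{"slide":[0,0,10],"angular":[0,0,0]},{"slide":[0,0,0],"angular":[0,0,0]}]'
python3 - <<'E'
from h import *
o=bot.get_obs();im=bot.capture("wrist");cv2.imwrite("pics/w4.png",im[:,:,::-1])
im=bot.capture("side");cv2.imwrite("pics/s4.png",cv2.resize(im[100:250,160:340,::-1],None,fx=4,fy=4))
im=bot.capture("scene");cv2.imwrite("pics/c4.png",cv2.resize(im[130:280,230:410,::-1],None,fx=4,fy=4))
print(o["tcp_pos"],o["ft_force"],o["grip_width"])
E
```

```text
clock: 6.35
tcp_pos: [0.5323, -0.169, 0.1285]
tool_rot: [[-0.938, 0.347, 0.004], [0.347, 0.938, -0.002], [-0.004, -0.0, -1.0]]
ft_force: [0.8, -0.2, -0.6]
grip_width: 0.179
[ 0.53225944 -0.16898761  0.12851733] [ 0.76979493 -0.23805922 -0.63948598] 0.17922306201241248
```

View pics/w4.png

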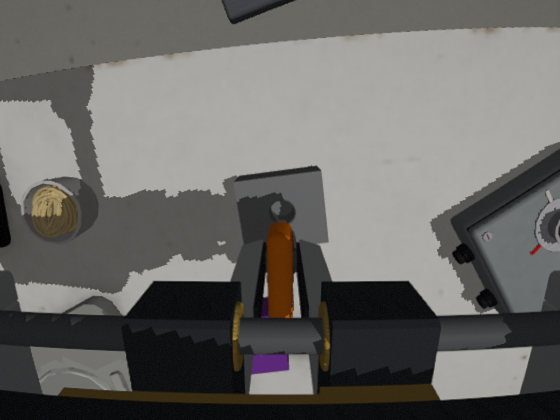

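View pics/s4.png

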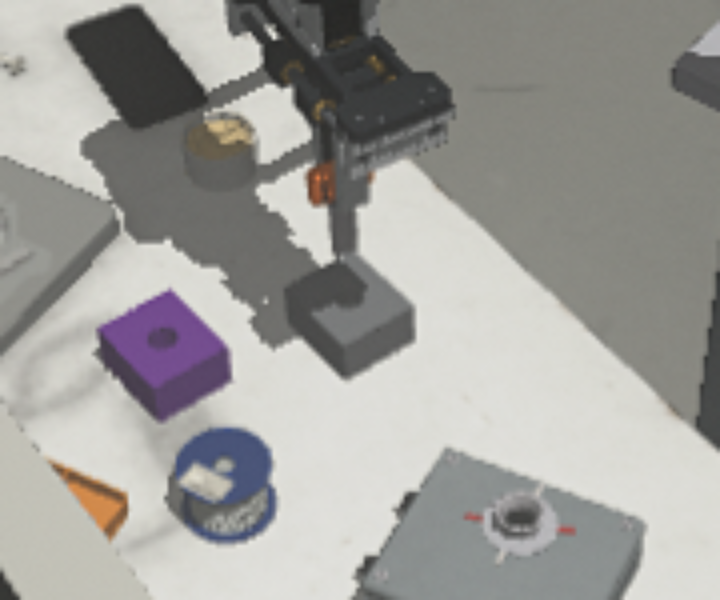

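View pics/c4.png

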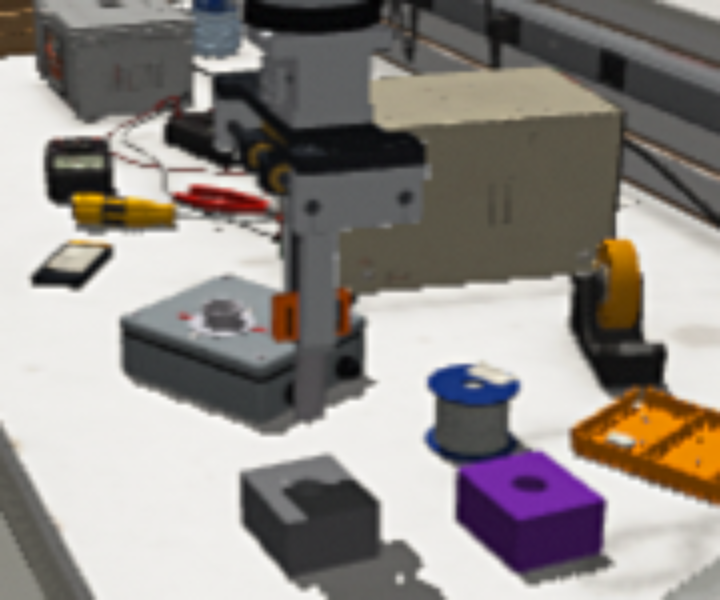

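The key is held upright and centred between the fingers (at (280,260) in the wrist view), and the stand hole is now empty. Carry it to just beyond the lock, turning to the white marks.

```bash
python3 -m creep '[{"slide":[12,22,6],"angular":[0,0,0.117]},{"slide":[22,42,0],"angular":[0,0,0.117]},{"slide":[22,42,0],"angular":[0,0,0.117]},{"slide":[22,42,0],"angular":[0,0,0.117]},{"slide":[22,42,0],"angular":[0,0,0.117]}]';python3 -m creep '[{"slide":[17,33,0],"angular":[0,0,0]},{"slide":[0,0,0],"angular":[0,0,0]},{"slide":[0,0,0],"angular":[0,0,0]},{"slide":[0,0,0],"angular":[0,0,0]},{"slide":[0,0,0],"angular":[0,0,0]}]'
python3 - <<'E'
from h import *
o=bot.get_obs();im=bot.capture("wrist");cv2.imwrite("pics/w5.png",im[:,:,::-1])
print(o["clock"],o["tcp_pos"],o["ft_force"],o["wrist_torque"],o["grip_width"],np.degrees(np.arctan2(o["tool_rot"][1,1],o["tool_rot"][0,1])))
np.save("w5.npy",np.column_stack([o["tool_rot"],o["tcp_pos"]]))
c=cam("wrist",o);p=proj(c,(.6198,.0473,.06));print(p,o["joint_pos"])
x,y=int(p[0])-70,int(p[1])-60
print(x,y)
cv2.imwrite("pics/w5a.png",cv2.resize(im[y:y+120,x:x+140,::-1],None,fx=5,fy=5,interpolation=cv2.INTER_CUBIC))
E
```

```text
clock: 7.0
tcp_pos: [0.6311, 0.0232, 0.1313]
tool_rot: [[-0.973, -0.233, -0.002], [-0.233, 0.973, 0.0], [0.002, 0.0, -1.0]]
ft_force: [-0.2, -0.8, -0.6]
grip_width: 0.175
clock: 7.5
tcp_pos: [0.6473, 0.0532, 0.1321]
tool_rot: [[-0.974, -0.227, -0.001], [-0.227, 0.974, -0.0], [0.001, -0.0, -1.0]]
ft_force: [-0.2, -0.6, -0.2]
grip_width: 0.175
7.5 [0.64730336 0.05320815 0.13214082] [-0.17291021 -0.5897278  -0.23043266] [ 0.0075248  -0.06113357  0.00306442] 0.17500214013091947 103.0962134100954
[282.55223344 183.61356405] [-2.48663690e-02  4.31991211e-01  1.44931518e+00 -3.06285967e-04
  1.26123335e+00 -1.82414127e+00]
212 123
```

View pics/w5.png

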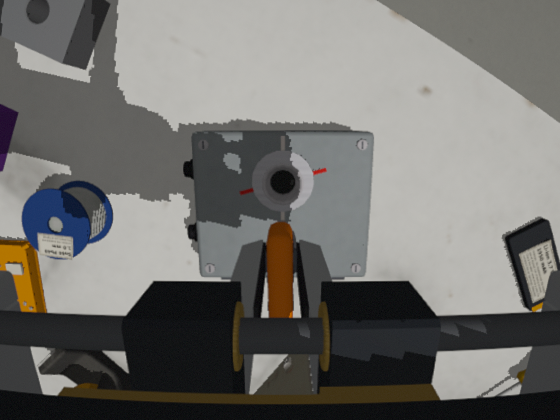

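View pics/w5a.png

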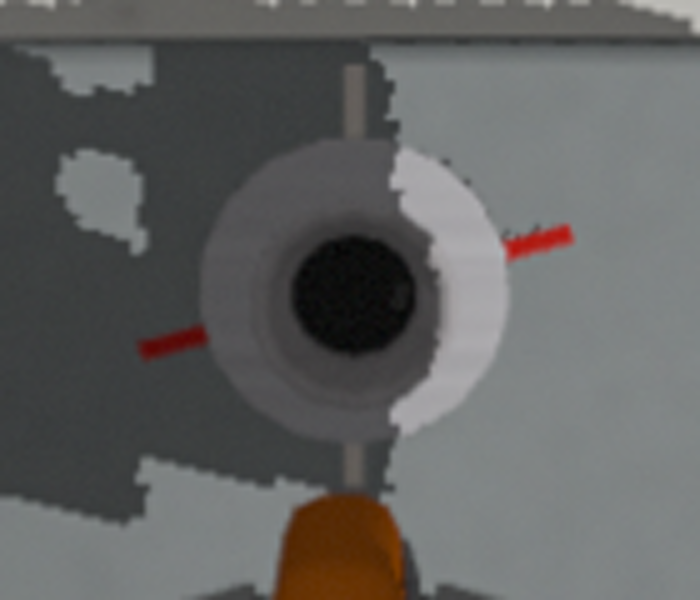

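Run:
```python
from h import *
m=np.load("w5.npy");o=dict(tool_rot=m[:,:3],tcp_pos=m[:,3]);c=cam("wrist",o)
A=lambda u,v:((u+.5)/5-.5+212,(v+.5)/5-.5+123)
def dirn(a,b,z):
    a=plane(c,A(*a),z);b=plane(c,A(*b),z);d=b-a;print(np.round((a+b)/2,4),np.hypot(*d[:2]),np.degrees(np.arctan2(d[1],d[0])))
dirn((354.5,66),(353,485),.046);dirn((140,350),(573,236),.046)
dirn((201,290),(508,290),.046);dirn((354,138),(354,442),.046)
dirn((293,295),(415,295),.053);dirn((354,235),(354,354),.053)
print(m)
```

```text
[0.6184 0.0469 0.046 ] 0.06520253544475765 12.974318792866823
[0.6202 0.0475 0.046 ] 0.06928141630410714 118.02564277799668
[0.6197 0.0473 0.046 ] 0.04742710839904042 103.12931668045506
[0.6202 0.0473 0.046 ] 0.04743385222173327 13.180074685933292
[0.6194 0.0471 0.053 ] 0.0183525350422392 103.12904421270856
[0.6194 0.0471 0.053 ] 0.01808340511739739 13.180178848030637
[[-9.73990477e-01 -2.26586938e-01 -9.54029860e-04  6.47303355e-01]
 [-2.26586784e-01  9.73990943e-01 -2.68089276e-04  5.32081528e-02]
 [ 9.89961971e-04 -4.49458441e-05 -9.99999509e-01  1.32140824e-01]]
```

```bash
python3 -m creep '[{"slide":[-12,-3,0],"angular":[0,0,0]},{"slide":[-16,-3.1,0],"angular":[0,0,0]},{"slide":[0,0,-10],"angular":[0,0,0]},{"slide":[0,0,-9],"angular":[0,0,0]},{"slide":[0,0,-3],"angular":[0,0,0]}]';python3 -m creep '[{"slide":[0,0,0],"angular":[0,0,0]},{"slide":[0,0,0],"angular":[0,0,0]},{"slide":[0,0,0],"angular":[0,0,0]},{"slide":[0,0,0],"angular":[0,0,0]},{"slide":[0,0,0],"angular":[0,0,0]}]'
python3 - <<'E'
from h import *
o=bot.get_obs()
im=bot.capture("side");cv2.imwrite("pics/s6.png",cv2.resize(im[170:270,230:350,::-1],None,fx=6,fy=6,interpolation=cv2.INTER_CUBIC))
im=bot.capture("scene");cv2.imwrite("pics/c6.png",cv2.resize(im[150:250,230:350,::-1],None,fx=6,fy=6,interpolation=cv2.INTER_CUBIC))
print(o["tcp_pos"],o["ft_force"],o["grip_width"])
E
```

```text
clock: 8.05
tcp_pos: [0.6194, 0.0482, 0.1088]
tool_rot: [[-0.974, -0.228, -0.002], [-0.228, 0.974, 0.0], [0.002, 0.001, -1.0]]
ft_force: [0.4, 0.3, -0.5]
grip_width: 0.177
clock: 8.55
tcp_pos: [0.6203, 0.0485, 0.1105]
tool_rot: [[-0.974, -0.228, 0.0], [-0.228, 0.974, 0.0], [-0.0, -0.0, -1.0]]
ft_force: [-0.0, -0.5, -1.3]
grip_width: 0.175
[0.62025962 0.04852299 0.11051637] [-0.03336663 -0.47595569 -1.26655625] 0.17471789344440722
```

View pics/s6.png

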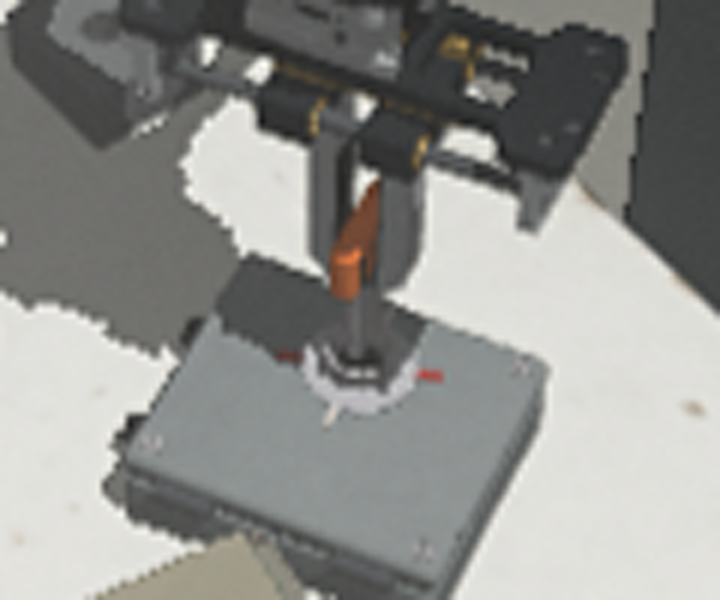

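View pics/c6.png

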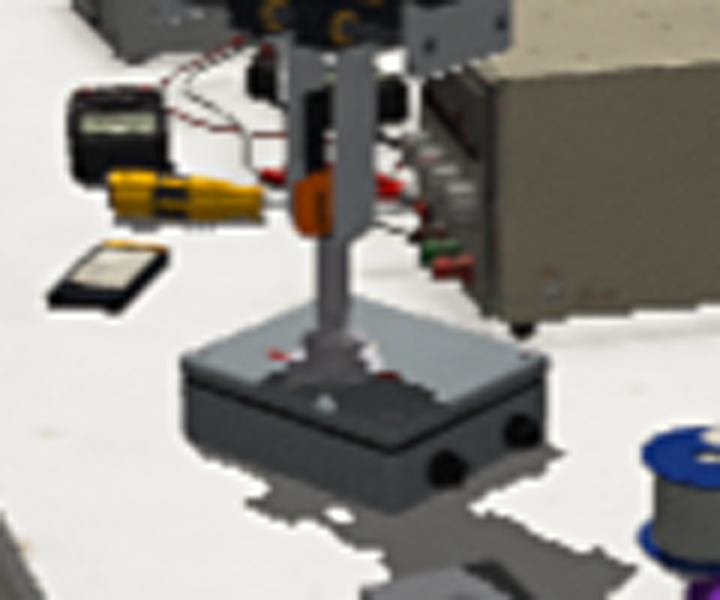

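The tip is poised just above the collar mouth in both views. Correct the small offset and go down gently into the bore.

```bash
python3 -m creep '[{"slide":[-1,-1.4,0],"angular":[0,0,0]},{"slide":[0,0,0],"angular":[0,0,0]},{"slide":[0,0,-2],"angular":[0,0,0]},{"slide":[0,0,-3],"angular":[0,0,0]},{"slide":[0,0,-2],"angular":[0,0,0]}]';python3 -m creep '[{"slide":[0,0,-2],"angular":[0,0,0]},{"slide":[0,0,-2],"angular":[0,0,0]},{"slide":[0,0,-2],"angular":[0,0,0]},{"slide":[0,0,0],"angular":[0,0,0]},{"slide":[0,0,0],"angular":[0,0,0]}]'
```

```text
clock: 9.15
tcp_pos: [0.6188, 0.0471, 0.1029]
tool_rot: [[-0.974, -0.228, -0.0], [-0.228, 0.974, 0.0], [0.0, 0.0, -1.0]]
ft_force: [0.5, -0.4, -0.2]
grip_width: 0.177
clock: 9.65
tcp_pos: [0.619, 0.0471, 0.0973]
tool_rot: [[-0.974, -0.228, -0.0], [-0.228, 0.974, 0.0], [0.0, 0.0, -1.0]]
ft_force: [0.3, 0.4, -1.0]
grip_width: 0.178
```

```bash
python3 -m creep '[{"slide":[0,0,-2],"angular":[0,0,0]},{"slide":[0,0,-2],"angular":[0,0,0]},{"slide":[0,0,-2],"angular":[0,0,0]},{"slide":[0,0,-2],"angular":[0,0,0]},{"slide":[0,0,0],"angular":[0,0,0]}]';python3 -m creep '[{"slide":[0,0,-1],"angular":[0,0,0]},{"slide":[0,0,-1],"angular":[0,0,0]},{"slide":[0,0,-1],"angular":[0,0,0]},{"slide":[0,0,0],"angular":[0,0,0]},{"slide":[0,0,0],"angular":[0,0,0]}]'; python3 -c "
from h import *
o=bot.get_obs();print(o['wrist_torque'],o['tcp_pos'],o['ft_force'])"
```

```text
clock: 10.15
tcp_pos: [0.6187, 0.0471, 0.0889]
tool_rot: [[-0.974, -0.228, -0.001], [-0.228, 0.974, 0.0], [0.001, 0.0, -1.0]]
ft_force: [0.4, 0.6, -0.4]
grip_width: 0.177
clock: 10.65
tcp_pos: [0.6191, 0.0471, 0.0863]
tool_rot: [[-0.974, -0.228, 0.0], [-0.228, 0.974, 0.0], [-0.0, 0.0, -1.0]]
ft_force: [0.3, 0.8, -0.6]
grip_width: 0.178
[ 0.07923828 -0.03701243  0.01039841] [0.61906966 0.0470544  0.08634945] [ 0.33196492  0.8116914  -0.57242298]
```

```bash
python3 -m creep '[{"slide":[0,0,-1],"angular":[0,0,0]},{"slide":[0,0,-0.5],"angular":[0,0,0]},{"slide":[0,0,-0.5],"angular":[0,0,0]},{"slide":[0,0,0],"angular":[0,0,0]},{"slide":[0,0,0],"angular":[0,0,0]}]'; python3 -c "
from h import *
o=bot.get_obs();print(o['wrist_torque'],o['tcp_pos'],o['ft_force'])"
```

```text
clock: 11.15
tcp_pos: [0.6192, 0.0471, 0.0845]
tool_rot: [[-0.974, -0.228, 0.0], [-0.228, 0.974, 0.0], [-0.0, 0.0, -1.0]]
ft_force: [-0.1, 0.2, 1.9]
grip_width: 0.175
[ 0.09716235 -0.01495973 -0.00982259] [0.6191945  0.04710161 0.08453229] [-0.06643254  0.18681088  1.86250272]
```

Contact with the spring-backed rotor at ~2.7 N net, at exactly the expected depth. Start the gentle search sweep.

```bash
python3 -m creep '[{"slide":[0,0,-0.5],"angular":[0,0,0.04]},{"slide":[0,0,0],"angular":[0,0,0.05]},{"slide":[0,0,0],"angular":[0,0,0.05]},{"slide":[0,0,0],"angular":[0,0,0.05]},{"slide":[0,0,0],"angular":[0,0,0]}]'; python3 -c "
from h import *
o=bot.get_obs();print(o['wrist_torque'],o['tcp_pos'],o['ft_force'])"
```

```text
clock: 11.65
tcp_pos: [0.6193, 0.047, 0.0841]
tool_rot: [[-0.913, -0.408, 0.001], [-0.408, 0.913, -0.0], [-0.0, -0.0, -1.0]]
ft_force: [-0.6, -0.5, 2.5]
grip_width: 0.178
[ 0.03266851 -0.02099577  0.02114693] [0.6192733  0.04695797 0.08407343] [-0.57103339 -0.46058973  2.53945945]
```

```bash
python3 -m creep '[{"slide":[0,0,0],"angular":[0,0,0.05]},{"slide":[0,0,0],"angular":[0,0,0.05]},{"slide":[0,0,0],"angular":[0,0,0.05]},{"slide":[0,0,0],"angular":[0,0,0.05]},{"slide":[0,0,0],"angular":[0,0,0]}]'; python3 -c "
from h import *
o=bot.get_obs();print(o['wrist_torque'],o['tcp_pos'],o['ft_force'])"
```

```text
clock: 12.15
tcp_pos: [0.6192, 0.047, 0.084]
tool_rot: [[-0.814, -0.58, 0.0], [-0.58, 0.814, -0.0], [-0.0, -0.0, -1.0]]
ft_force: [-0.4, 0.7, 1.1]
grip_width: 0.177
[ 0.07228808 -0.02350334 -0.01981419] [0.61923997 0.04698815 0.0840105 ] [-0.43330447  0.70795804  1.11025602]
```

```bash
cat > avg.py <<'E'
from h import *
F=[];T=[]
for i in range(4):
    o=bot.get_obs();F.append(o["ft_force"]);T.append(o["wrist_torque"]);bot.capture("wrist")
print(np.mean(F,0).round(2),np.std(F,0).round(2),np.mean(T,0).round(3),o["tcp_pos"].round(4),np.degrees(np.arctan2(o["tool_rot"][1,1],o["tool_rot"][0,1])).round(1),o["clock"])
E
python3 avg.py
```

```text
[0.11 0.11 2.01] [0.59 0.5  0.71] [ 0.019 -0.011 -0.003] [0.6192 0.047  0.0839] 125.5 12.3
```

```bash
python3 -m creep '[{"slide":[0,0,0],"angular":[0,0,0.05]},{"slide":[0,0,0],"angular":[0,0,0.05]},{"slide":[0,0,0],"angular":[0,0,0.05]},{"slide":[0,0,0],"angular":[0,0,0.05]},{"slide":[0,0,0],"angular":[0,0,0]}]'; python3 avg.py
```

```text
clock: 12.85
tcp_pos: [0.619, 0.0471, 0.0839]
tool_rot: [[-0.683, -0.731, -0.0], [-0.731, 0.683, 0.0], [-0.0, 0.0, -1.0]]
ft_force: [-0.7, -0.4, 2.9]
grip_width: 0.178
[-0.27 -0.4   2.17] [0.29 0.48 0.43] [0.055 0.006 0.021] [0.6191 0.0471 0.0839] 136.9 13.0
```

```bash
python3 -m creep '[{"slide":[0,0,0],"angular":[0,0,0.05]},{"slide":[0,0,0],"angular":[0,0,0.05]},{"slide":[0,0,0],"angular":[0,0,0.05]},{"slide":[0,0,0],"angular":[0,0,0.05]},{"slide":[0,0,0],"angular":[0,0,0]}]'; python3 avg.py; python3 -c "
from h import *
print(bot.get_obs()['joint_pos'])"
```

```text
clock: 13.55
tcp_pos: [0.6191, 0.0471, 0.0839]
tool_rot: [[-0.524, -0.852, 0.0], [-0.852, 0.524, 0.0], [-0.0, 0.0, -1.0]]
ft_force: [0.7, 0.1, 2.7]
grip_width: 0.175
[0.37 0.04 2.38] [0.22 0.22 0.34] [0.091 0.031 0.017] [0.6191 0.0471 0.0839] 148.4 13.7
[-3.61423903e-02  4.29753365e-01  1.58397399e+00  9.51526763e-05
  1.12789167e+00 -2.62628205e+00]
```

Nothing on the CCW side; sweep back clockwise.

```bash
python3 -m creep '[{"slide":[0,0,0],"angular":[0,0,-0.07]},{"slide":[0,0,0],"angular":[0,0,-0.08]},{"slide":[0,0,0],"angular":[0,0,-0.08]},{"slide":[0,0,0],"angular":[0,0,-0.08]},{"slide":[0,0,0],"angular":[0,0,-0.08]}]'; python3 avg.py;  python3 -m creep '[{"slide":[0,0,0],"angular":[0,0,-0.07]},{"slide":[0,0,0],"angular":[0,0,-0.08]},{"slide":[0,0,0],"angular":[0,0,-0.08]},{"slide":[0,0,0],"angular":[0,0,-0.08]},{"slide":[0,0,0],"angular":[0,0,-0.08]}]'; python3 avg.py
```

```text
clock: 14.25
tcp_pos: [0.6189, 0.047, 0.0838]
tool_rot: [[-0.81, -0.586, -0.0], [-0.586, 0.81, 0.0], [0.0, 0.0, -1.0]]
ft_force: [-0.2, -0.8, 2.1]
grip_width: 0.18
[-0.01 -0.23  2.41] [0.52 0.51 0.61] [0.069 0.05  0.018] [0.6189 0.047  0.0838] 126.2 14.4
clock: 14.95
tcp_pos: [0.619, 0.047, 0.0838]
tool_rot: [[-0.972, -0.236, -0.0], [-0.236, 0.972, -0.0], [0.0, 0.0, -1.0]]
ft_force: [-0.2, -0.3, 1.6]
grip_width: 0.18
[0.06 0.19 2.03] [0.34 0.51 0.26] [0.033 0.008 0.011] [0.619  0.0471 0.0838] 103.9 15.1
```

```bash
python3 -m creep '[{"slide":[0,0,0],"angular":[0,0,-0.05]},{"slide":[0,0,0],"angular":[0,0,-0.05]},{"slide":[0,0,0],"angular":[0,0,-0.05]},{"slide":[0,0,0],"angular":[0,0,-0.05]},{"slide":[0,0,0],"angular":[0,0,0]}]'; python3 avg.py;  python3 -m creep '[{"slide":[0,0,0],"angular":[0,0,-0.05]},{"slide":[0,0,0],"angular":[0,0,-0.05]},{"slide":[0,0,0],"angular":[0,0,-0.05]},{"slide":[0,0,0],"angular":[0,0,-0.05]},{"slide":[0,0,0],"angular":[0,0,0]}]'; python3 avg.py
```

```text
clock: 15.65
tcp_pos: [0.619, 0.047, 0.0838]
tool_rot: [[-0.999, -0.042, 0.0], [-0.042, 0.999, 0.0], [-0.0, 0.0, -1.0]]
ft_force: [-0.1, 0.4, 2.5]
grip_width: 0.177
[-0.19  0.13  2.58] [0.39 0.59 0.07] [-0.012 -0.015  0.006] [0.619  0.047  0.0838] 92.4 15.8
clock: 16.35
tcp_pos: [0.619, 0.047, 0.0838]
tool_rot: [[-0.987, 0.158, 0.0], [0.158, 0.987, 0.0], [-0.0, 0.0, -1.0]]
ft_force: [0.2, -0.3, 2.3]
grip_width: 0.174
[-0.05 -0.22  2.41] [0.3  0.43 0.44] [-0.041  0.032  0.007] [0.619  0.047  0.0838] 80.9 16.5
```

```bash
python3 -m creep '[{"slide":[0,0,0],"angular":[0,0,-0.05]},{"slide":[0,0,0],"angular":[0,0,-0.05]},{"slide":[0,0,0],"angular":[0,0,-0.05]},{"slide":[0,0,0],"angular":[0,0,-0.05]},{"slide":[0,0,0],"angular":[0,0,0]}]'; python3 avg.py;  python3 -m creep '[{"slide":[0,0,0],"angular":[0,0,-0.05]},{"slide":[0,0,0],"angular":[0,0,-0.05]},{"slide":[0,0,0],"angular":[0,0,-0.05]},{"slide":[0,0,0],"angular":[0,0,-0.05]},{"slide":[0,0,0],"angular":[0,0,0]}]'; python3 avg.py
```

```text
clock: 17.05
tcp_pos: [0.6189, 0.0473, 0.0835]
tool_rot: [[-0.936, 0.352, -0.0], [0.352, 0.936, 0.001], [0.001, 0.001, -1.0]]
ft_force: [0.9, -0.2, -0.4]
grip_width: 0.178
[ 0.55  0.02 -0.21] [0.22 0.26 0.32] [ 0.131 -0.078 -0.005] [0.6187 0.0473 0.0834] 69.4 17.2
clock: 17.75
tcp_pos: [0.619, 0.0474, 0.0835]
tool_rot: [[-0.848, 0.53, -0.0], [0.53, 0.848, 0.001], [0.0, 0.0, -1.0]]
ft_force: [0.5, 1.1, -0.8]
grip_width: 0.179
[ 1.09  1.05 -1.38] [0.5  0.18 0.42] [ 0.282 -0.199  0.034] [0.619  0.0473 0.0836] 58.0 17.9
```

The press force vanished near tool yaw ~70–75° and a twisting torque of ~0.034 N·m (rotor friction) appeared: the blade is in the slot. Ease back a little to relieve the contact, then lower gently.

```bash
python3 -m creep '[{"slide":[0,0,0],"angular":[0,0,0.04]},{"slide":[0,0,0],"angular":[0,0,0.04]},{"slide":[0,0,0],"angular":[0,0,0]},{"slide":[0,0,-0.5],"angular":[0,0,0]},{"slide":[0,0,-1],"angular":[0,0,0]}]'; python3 avg.py;  python3 -m creep '[{"slide":[0,0,-0.7],"angular":[0,0,0]},{"slide":[0,0,-0.7],"angular":[0,0,0]},{"slide":[0,0,-0.6],"angular":[0,0,0]},{"slide":[0,0,0],"angular":[0,0,0]},{"slide":[0,0,0],"angular":[0,0,0]}]'; python3 avg.py
```

```text
clock: 18.45
tcp_pos: [0.619, 0.047, 0.0824]
tool_rot: [[-0.887, 0.462, 0.0], [0.462, 0.887, -0.0], [-0.0, -0.0, -1.0]]
ft_force: [0.2, 0.6, -0.8]
grip_width: 0.171
[ 0.63  0.68 -0.86] [0.35 0.44 0.39] [ 0.108 -0.066  0.016] [0.6189 0.047  0.0822] 62.5 18.6
clock: 19.15
tcp_pos: [0.619, 0.0471, 0.0803]
tool_rot: [[-0.887, 0.462, -0.0], [0.462, 0.887, 0.0], [0.0, 0.0, -1.0]]
ft_force: [0.5, 1.8, -1.1]
grip_width: 0.178
[-0.01  0.85 -0.54] [0.57 0.65 0.5 ] [ 0.069 -0.069  0.014] [0.619  0.047  0.0803] 62.5 19.3
```

```bash
python3 -m creep '[{"slide":[0,0,-1],"angular":[0,0,0]},{"slide":[0,0,-1],"angular":[0,0,0]},{"slide":[0,0,-1],"angular":[0,0,0]},{"slide":[0,0,-1],"angular":[0,0,0]},{"slide":[0,0,0],"angular":[0,0,0]}]'; python3 avg.py;  python3 -m creep '[{"slide":[0,0,-0.5],"angular":[0,0,0]},{"slide":[0,0,-0.5],"angular":[0,0,0]},{"slide":[0,0,0],"angular":[0,0,0]},{"slide":[0,0,0],"angular":[0,0,0]},{"slide":[0,0,0],"angular":[0,0,0]}]'; python3 avg.py
```

```text
clock: 19.85
tcp_pos: [0.619, 0.0471, 0.0761]
tool_rot: [[-0.887, 0.462, -0.0], [0.462, 0.887, 0.0], [0.0, 0.0, -1.0]]
ft_force: [1.1, 0.6, -1.2]
grip_width: 0.177
[ 0.73  0.88 -1.36] [0.29 0.24 0.5 ] [ 0.132 -0.078 -0.013] [0.619  0.0471 0.0763] 62.5 20.0
clock: 20.55
tcp_pos: [0.6191, 0.0471, 0.0754]
tool_rot: [[-0.887, 0.462, 0.0], [0.462, 0.887, 0.0], [-0.0, 0.0, -1.0]]
ft_force: [-0.5, 0.5, -1.9]
grip_width: 0.18
[ 0.6   0.87 -0.82] [0.67 0.22 0.8 ] [ 0.192 -0.068 -0.001] [0.6191 0.0471 0.0754] 62.5 20.7
```

```bash
python3 -m creep '[{"slide":[0.2,0.3,-0.3],"angular":[0,0,0]},{"slide":[0,0,-0.3],"angular":[0,0,0]},{"slide":[0,0,-0.3],"angular":[0,0,0]},{"slide":[0,0,0],"angular":[0,0,0]},{"slide":[0,0,0],"angular":[0,0,0]}]'; python3 avg.py;  python3 -m creep '[{"slide":[0,0,-0.2],"angular":[0,0,0]},{"slide":[0,0,-0.2],"angular":[0,0,0]},{"slide":[0,0,0],"angular":[0,0,0]},{"slide":[0,0,0],"angular":[0,0,0]},{"slide":[0,0,0],"angular":[0,0,0]}]'; python3 avg.py
```

```text
clock: 21.25
tcp_pos: [0.6191, 0.0472, 0.0744]
tool_rot: [[-0.887, 0.462, -0.0], [0.462, 0.887, -0.0], [0.0, -0.0, -1.0]]
ft_force: [0.1, 1.2, 0.4]
grip_width: 0.177
[ 0.08  0.29 -0.41] [0.41 0.74 0.59] [ 0.025 -0.017  0.011] [0.6191 0.0473 0.0744] 62.5 21.4
clock: 21.95
tcp_pos: [0.6194, 0.0473, 0.0743]
tool_rot: [[-0.887, 0.462, 0.0], [0.462, 0.887, -0.0], [-0.0, 0.0, -1.0]]
ft_force: [-0.1, 0.3, 1.3]
grip_width: 0.176
[-0.05 -0.07  2.05] [0.31 0.23 0.47] [-0.093  0.077  0.001] [0.6194 0.0473 0.0743] 62.5 22.1
```

Floor touched at exactly the expected height (tip 32 mm below mouth) with ~2 N: fully home. Relieve slightly and turn clockwise.

```bash
python3 -m creep '[{"slide":[0,0,0.2],"angular":[0,0,-0.03]},{"slide":[0,0,0],"angular":[0,0,-0.05]},{"slide":[0,0,0],"angular":[0,0,-0.05]},{"slide":[0,0,0],"angular":[0,0,-0.05]},{"slide":[0,0,0],"angular":[0,0,-0.04]}]'; python3 avg.py;  python3 -m creep '[{"slide":[0,0,0],"angular":[0,0,-0.05]},{"slide":[0,0,0],"angular":[0,0,-0.05]},{"slide":[0,0,0],"angular":[0,0,-0.05]},{"slide":[0,0,0],"angular":[0,0,-0.05]},{"slide":[0,0,0],"angular":[0,0,-0.04]}]'; python3 avg.py
```

```text
clock: 22.65
tcp_pos: [0.6195, 0.0476, 0.0743]
tool_rot: [[-0.764, 0.645, 0.001], [0.645, 0.764, 0.001], [-0.0, 0.001, -1.0]]
ft_force: [-0.2, 0.5, 2.1]
grip_width: 0.176
[0.13 0.43 1.61] [0.59 0.09 0.48] [ 0.062 -0.055  0.059] [0.6195 0.0476 0.0743] 49.9 22.8
clock: 23.35
tcp_pos: [0.6195, 0.0476, 0.0743]
tool_rot: [[-0.589, 0.808, 0.001], [0.808, 0.589, 0.0], [0.0, 0.001, -1.0]]
ft_force: [-0.7, 0.6, 2.4]
grip_width: 0.178
[-0.02  0.72  1.63] [0.42 0.54 0.49] [ 0.111 -0.094  0.045] [0.6195 0.0476 0.0743] 36.2 23.5
```

```bash
python3 -m creep '[{"slide":[0,0,0],"angular":[0,0,-0.04]},{"slide":[0,0,0],"angular":[0,0,-0.04]},{"slide":[0,0,0],"angular":[0,0,-0.04]},{"slide":[0,0,0],"angular":[0,0,-0.02]},{"slide":[0,0,0],"angular":[0,0,0]}]'; python3 avg.py;  python3 -m creep '[{"slide":[0,0,0],"angular":[0,0,-0.02]},{"slide":[0,0,0],"angular":[0,0,-0.01]},{"slide":[0,0,0],"angular":[0,0,0]},{"slide":[0,0,0],"angular":[0,0,0]},{"slide":[0,0,0],"angular":[0,0,0]}]'; python3 avg.py
```

```text
clock: 24.05
tcp_pos: [0.6194, 0.0475, 0.0743]
tool_rot: [[-0.472, 0.882, 0.0], [0.882, 0.472, 0.0], [0.0, 0.001, -1.0]]
ft_force: [0.1, 1.9, 1.4]
grip_width: 0.176
[0.36 1.22 1.51] [0.66 0.47 0.38] [ 0.214 -0.181  0.037] [0.6194 0.0475 0.0743] 28.2 24.2
clock: 24.75
tcp_pos: [0.6194, 0.0474, 0.0743]
tool_rot: [[-0.445, 0.896, 0.0], [0.896, 0.445, 0.0], [-0.0, 0.0, -1.0]]
ft_force: [0.9, 1.3, 1.9]
grip_width: 0.174
[0.94 1.7  1.97] [0.29 0.42 0.6 ] [ 0.299 -0.233  0.067] [0.6194 0.0474 0.0743] 26.4 24.9
```

```bash
python3 -m creep '[{"slide":[0.2,0.4,0],"angular":[0,0,-0.01]},{"slide":[0,0,0],"angular":[0,0,-0.01]},{"slide":[0,0,0],"angular":[0,0,-0.01]},{"slide":[0,0,0],"angular":[0,0,0]},{"slide":[0,0,0],"angular":[0,0,0]}]'; python3 avg.py
python3 - <<'E'
from h import *
im=bot.capture("wrist");cv2.imwrite("pics/w7.png",im[:,:,::-1])
E
```

```text
clock: 25.45
tcp_pos: [0.6193, 0.0476, 0.0743]
tool_rot: [[-0.418, 0.909, -0.0], [0.909, 0.418, -0.0], [-0.0, -0.0, -1.0]]
ft_force: [-0.1, 0.1, 2.3]
grip_width: 0.178
[0.2 0.6 2.9] [0.29 0.84 0.49] [ 0.09  -0.05   0.049] [0.6193 0.0477 0.0743] 24.7 25.6
```

View pics/w7.png

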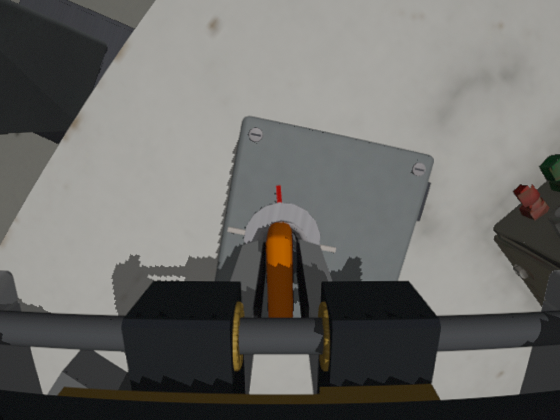

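```bash
python3 -m creep '[{"slide":[0,0,0.1],"angular":[0,0,-0.01]},{"slide":[0,0,0],"angular":[0,0,-0.01]},{"slide":[0,0,0],"angular":[0,0,-0.01]},{"slide":[0,0,0],"angular":[0,0,0]},{"slide":[0,0,0],"angular":[0,0,0]}]'; python3 avg.py;  python3 -m creep '[{"slide":[0,0,0],"angular":[0,0,-0.01]},{"slide":[0,0,0],"angular":[0,0,-0.01]},{"slide":[0,0,0],"angular":[0,0,0]},{"slide":[0,0,0],"angular":[0,0,0]},{"slide":[0,0,0],"angular":[0,0,0]}]'; python3 avg.py
```

```text
clock: 26.2
tcp_pos: [0.6193, 0.0477, 0.0743]
tool_rot: [[-0.39, 0.921, -0.0], [0.921, 0.39, -0.0], [0.0, -0.0, -1.0]]
ft_force: [0.1, 0.5, 2.7]
grip_width: 0.18
[0.31 0.58 2.49] [0.31 0.25 0.62] [0.024 0.002 0.022] [0.6193 0.0478 0.0743] 23.0 26.35
clock: 26.9
tcp_pos: [0.6193, 0.0478, 0.0743]
tool_rot: [[-0.372, 0.928, -0.0], [0.928, 0.372, -0.0], [0.0, -0.0, -1.0]]
ft_force: [0.1, 0.4, 1.9]
grip_width: 0.176
[-0.26  0.41  1.97] [0.38 0.28 0.26] [0.033 0.004 0.024] [0.6193 0.0478 0.0743] 21.8 27.05
```

```bash
python3 -m creep '[{"slide":[0,0,0],"angular":[0,0,-0.01]},{"slide":[0,0,0],"angular":[0,0,-0.01]},{"slide":[0,0,0],"angular":[0,0,-0.01]},{"slide":[0,0,0],"angular":[0,0,0]},{"slide":[0,0,0],"angular":[0,0,0]}]'; python3 avg.py
```

```text
clock: 27.6
tcp_pos: [0.6194, 0.0478, 0.0743]
tool_rot: [[-0.344, 0.939, -0.0], [0.939, 0.344, 0.0], [0.0, -0.0, -1.0]]
ft_force: [-0.4, 0.6, 1.6]
grip_width: 0.177
[-0.03  0.45  2.17] [0.39 0.1  0.42] [0.027 0.008 0.07 ] [0.6194 0.0477 0.0743] 20.1 27.75
```

Run:
```python
from h import *
o=bot.get_obs();im=bot.capture("wrist");cv2.imwrite("pics/w8.png",cv2.resize(im[170:320,210:350,::-1],None,fx=4,fy=4,interpolation=cv2.INTER_CUBIC))
np.save("w8.npy",np.column_stack([o["tool_rot"],o["tcp_pos"]]))
im=bot.capture("side");cv2.imwrite("pics/s8.png",cv2.resize(im[170:270,230:350,::-1],None,fx=6,fy=6,interpolation=cv2.INTER_CUBIC))
```

```text
(no output)
```

View pics/w8.png

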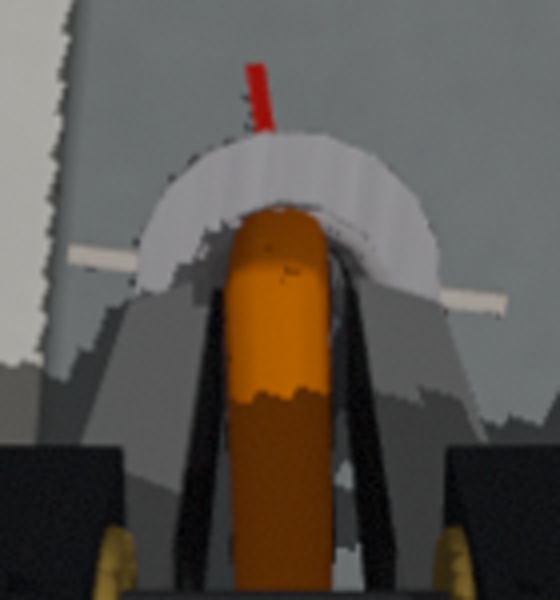

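View pics/s8.png

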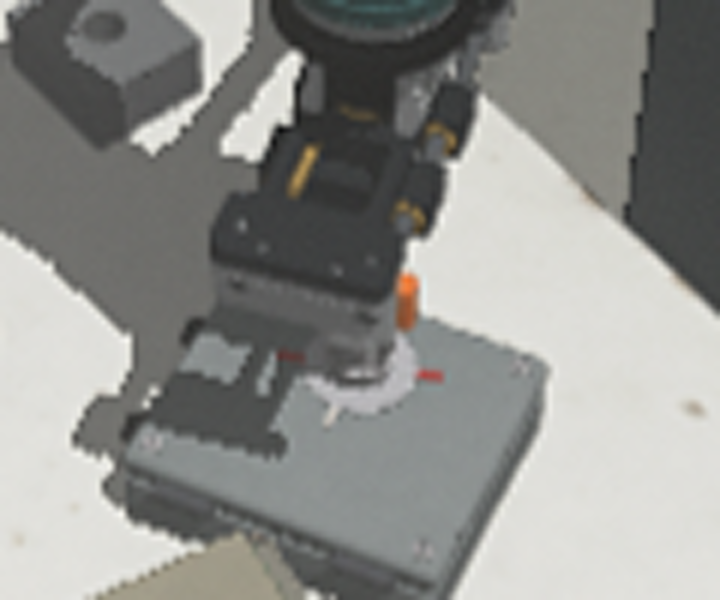

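Handle is ~8° past the red marks in the picture with torque rising (≈0.07 N·m, the stop plus slot play). Ease back to line up exactly with the red marks (−61.5°).

```bash
python3 -m creep '[{"slide":[0,0,0],"angular":[0,0,0.04]},{"slide":[0,0,0],"angular":[0,0,0.04]},{"slide":[0,0,0],"angular":[0,0,0.04]},{"slide":[0,0,0],"angular":[0,0,0.025]},{"slide":[0,0,0],"angular":[0,0,0]}]'; python3 avg.py
python3 - <<'E'
from h import *
o=bot.get_obs();im=bot.capture("wrist");cv2.imwrite("pics/w9.png",cv2.resize(im[170:320,210:350,::-1],None,fx=4,fy=4,interpolation=cv2.INTER_CUBIC))
E
```

```text
clock: 28.4
tcp_pos: [0.6193, 0.0477, 0.0743]
tool_rot: [[-0.476, 0.88, -0.0], [0.88, 0.476, -0.0], [0.0, -0.0, -1.0]]
ft_force: [-0.7, 0.7, 1.8]
grip_width: 0.177
[-0.51  0.25  1.87] [0.81 0.68 0.03] [-0.041  0.105 -0.003] [0.6193 0.0477 0.0743] 28.4 28.55
```

View pics/w9.png

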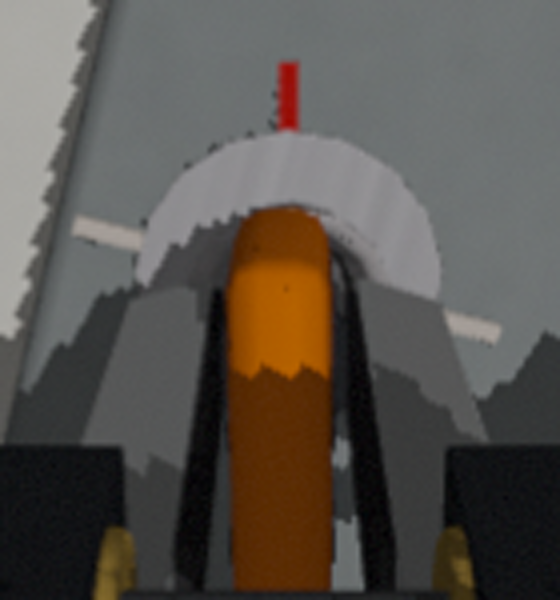

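The handle now lines up with the red mark (both near-vertical at x≈288 in the crop) and torque is ~0. Release.

```bash
python3 -m creep '[{"slide":[0,0,0],"angular":[0,0,0]},{"slide":[0,0,0],"angular":[0,0,0]},{"slide":[0,0,0],"angular":[0,0,0]},{"slide":[0,0,0],"angular":[0,0,0]},{"slide":[0,0,0],"angular":[0,0,0]}]' 0.2;python3 -m creep '[{"slide":[0,0,0],"angular":[0,0,0]},{"slide":[0,0,0],"angular":[0,0,0]},{"slide":[0,0,0],"angular":[0,0,0]},{"slide":[0,0,0],"angular":[0,0,0]},{"slide":[0,0,0],"angular":[0,0,0]}]'
python3 - <<'E'
from h import *
o=bot.get_obs();im=bot.capture("wrist");cv2.imwrite("pics/w10.png",im[:,:,::-1])
print(o["grip_width"],o["ft_force"])
E
```

```text
clock: 29.15
tcp_pos: [0.6194, 0.0478, 0.0742]
tool_rot: [[-0.476, 0.88, -0.0], [0.88, 0.476, 0.0], [0.0, -0.0, -1.0]]
ft_force: [0.5, -0.3, 0.1]
grip_width: 0.567
clock: 29.65
tcp_pos: [0.6194, 0.0478, 0.0743]
tool_rot: [[-0.476, 0.879, 0.0], [0.879, 0.476, 0.0], [-0.0, 0.0, -1.0]]
ft_force: [0.1, 0.2, -0.5]
grip_width: 0.599
0.5991954473864597 [ 0.06309517  0.17203398 -0.53776932]
```

View pics/w10.png

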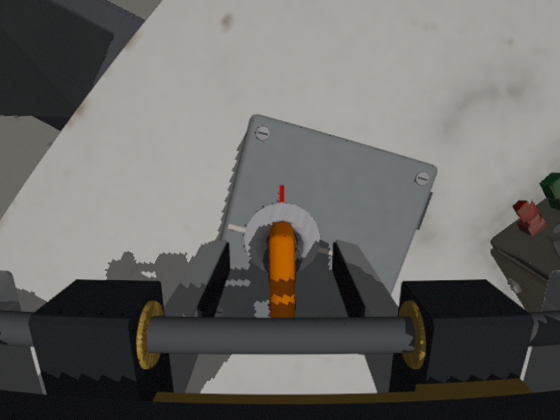

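Released, key stands aligned with the red mark at (282,193). Lift straight up and look from above.

```bash
python3 -m creep '[{"slide":[0,0,8],"angular":[0,0,0]},{"slide":[0,0,20],"angular":[0,0,0]},{"slide":[0,0,30],"angular":[0,0,0]},{"slide":[0,0,35],"angular":[0,0,0]},{"slide":[0,0,25],"angular":[0,0,0]}]';python3 -m creep '[{"slide":[10,-20,0],"angular":[0,0,0]},{"slide":[10,-20,0],"angular":[0,0,0]},{"slide":[0,0,0],"angular":[0,0,0]},{"slide":[0,0,0],"angular":[0,0,0]},{"slide":[0,0,0],"angular":[0,0,0]}]'
python3 - <<'E'
from h import *
o=bot.get_obs();im=bot.capture("wrist");cv2.imwrite("pics/w11.png",im[:,:,::-1])
np.save("w11.npy",np.column_stack([o["tool_rot"],o["tcp_pos"]]))
c=cam("wrist",o);p=proj(c,(.6197,.0473,.108)).astype(int);x,y=p[0]-60,max(p[1]-60,0);print(x,y,o["tcp_pos"],o["ft_force"])
cv2.imwrite("pics/w11a.png",cv2.resize(im[y:y+120,x:x+120,::-1],None,fx=5,fy=5,interpolation=cv2.INTER_CUBIC))
im=bot.capture("side");cv2.imwrite("pics/s11.png",cv2.resize(im[170:270,230:350,::-1],None,fx=6,fy=6,interpolation=cv2.INTER_CUBIC))
E
```

```text
clock: 30.2
tcp_pos: [0.6202, 0.0478, 0.1953]
tool_rot: [[-0.476, 0.879, 0.003], [0.879, 0.476, -0.0], [-0.002, 0.003, -1.0]]
ft_force: [-0.4, 0.2, -0.0]
grip_width: 0.601
clock: 30.7
tcp_pos: [0.6388, 0.0086, 0.1923]
tool_rot: [[-0.476, 0.879, -0.001], [0.879, 0.476, 0.001], [0.001, -0.0, -1.0]]
ft_force: [-0.9, -0.2, -0.1]
grip_width: 0.599
223 100 [0.63879839 0.00862463 0.19227613] [-0.86523899 -0.24084645 -0.13019615]
```

View pics/w11a.png

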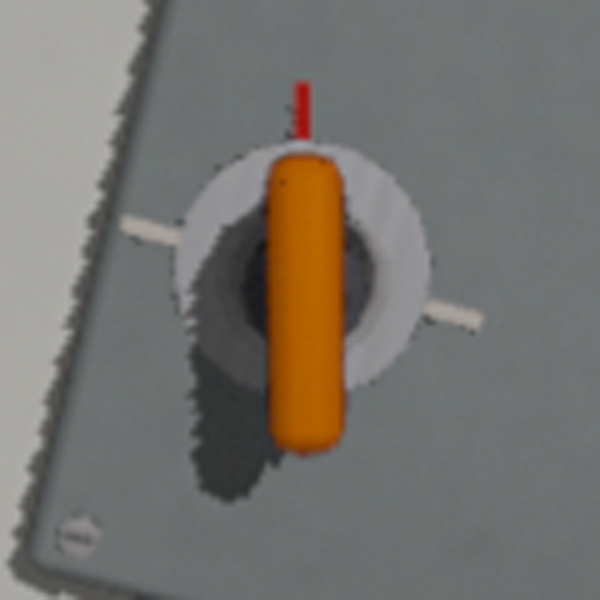

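View pics/s11.png

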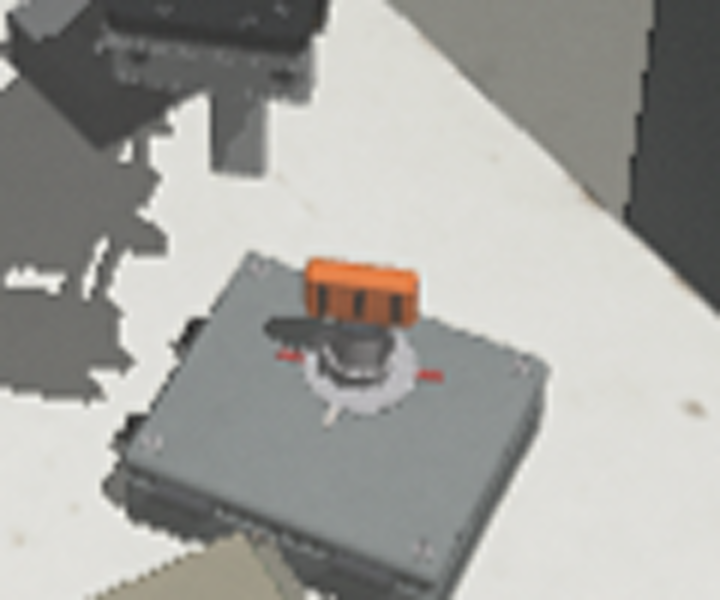

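Handle parallel to the red marks, key upright. A quick check of height and angle, and that the other objects haven't moved.

Run:
```python
from h import *
m=np.load("w11.npy");o=dict(tool_rot=m[:,:3],tcp_pos=m[:,3]);c=cam("wrist",o)
A=lambda u,v:((u+.5)/5-.5+223,(v+.5)/5-.5+100)
a=plane(c,A(306,154),.108);b=plane(c,A(308,455),.108);d=b-a
print((a+b)/2,np.hypot(*d[:2]),np.degrees(np.arctan2(d[1],d[0])))
sd=cam("side");print((proj(sd,(.6197,.0473,.108))-[230,170])*6)
sc=bot.capture("scene");side=bot.capture("side")
cv2.imwrite("pics/c12.png",sc[:,:,::-1]);cv2.imwrite("pics/s12.png",side[:,:,::-1])
print(bot.get_obs()["clock"])
a=cv2.imread("pics/side0.png");d=cv2.absdiff(a,side[:,:,::-1].copy()).max(2)
for n,(x,y) in dict(spool=(214,221),tin=(214,137),batt_=(374,309)).items(): print(n,(d[y-12:y+12,x-12:x+12]>40).mean())
```

```text
[0.62044116 0.04694465 0.108     ] 0.04552874581979769 -61.041929786860834
[359.48057614 268.999682  ]
30.9
spool 0.0763888888888889
tin 0.0
batt_ 0.0
```

View pics/s12.png

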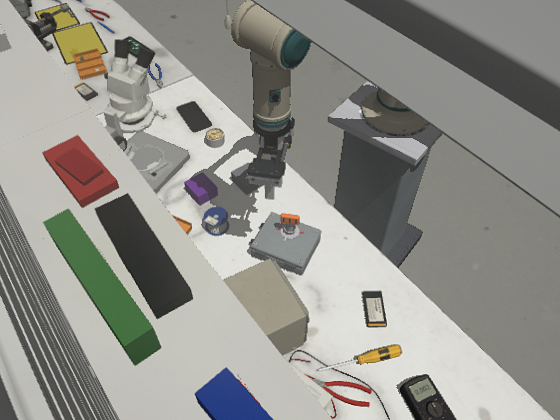

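The overview shows the key standing in the lock at (290,219). Spool, tin and battery pack are in place, and the 8% change at the spool is the arm's shadow. Handle top and length match the fully-home height. Handing in.

```bash
python3 -c "
from cell import bot
print(bot.hand_in(), bot.get_obs()['clock'])"
```

```text
the job is handed in; nothing more can be done
the job is handed in; nothing more can be done
```

The key is standing fully home in the lock with its handle lined up with the red marks, and the gripper has let go and moved clear. I handed in at about 31 s of the 72 s allowed.

- **Search:** I took the key from the grey stand and put it in the collar at the white marks. I swept it about 0.78 rad each way with about 3 N on the rotor. The blade dropped in roughly 0.5 rad clockwise of the white marks.
- **Home:** The tip met the floor at the expected depth, 32 mm below the mouth, with about 3 N of contact.
- **Turn:** I turned clockwise against about 0.045 N m of friction. The handle went about 8° past the red marks before torque rose to about 0.07 N m, which I took as the stop plus slot play. I then eased back onto the marks.

**Last checks:**
- **Angle:** The handle measured −61.0° against about −61.5° for the red marks.
- **Height:** The handle top appeared in the side view where a fully home key should be.
- **Other objects:** The tin and battery pack showed no change in the side camera. The spool area changed 8%, which looks like the arm's shadow.

**Not as clean as planned:**
- **Early rotor turn:** After the blade dropped in, my sweep carried the rotor up to about 0.2 rad clockwise before I noticed. I backed off and seated the key after that.
- **Stop position:** The 8° overrun was more than the roughly 5° of slot play I calculated, and the stop itself was felt only as that modest torque rise.
- **Force readings:** None of my readings came near the 25 N limit, but I read the force only between moves, not throughout them.

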